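# Index a drilling slide to its third notch

## Robot

A 6-joint arm with a two-finger parallel gripper is mounted at the origin on the work surface. World frame = base frame: x ahead of the robot, y to its left, z up, the work surface at z = 0. Lengths are in m, angles in degrees, forces in N, time in s.
With the tool pointing down it reaches from about 0.375 to 0.9 m from the base axis. Payload 3.1 kg.
Tool frame: the origin (TCP) lies at the very end of the fingers, on their centre line; the grasp point (between the pads) lies 19 mm behind it; z points along the fingers, y is the line along which they close (so a half turn about z gives the same grasp; the last joint's range is limited). The gripper opens to 87 mm and grips with 3 to 60 N. Pads are 19 mm wide; open, the fingers measure 117 mm over their backs; the gripper's body (75 mm by 190 mm) begins 51 mm behind the grasp point.
Start: joints at [57.783, 30.224, 82.088, -0, 67.689, -10.227], TCP at [0.234, 0.58, 0.223] pointing down, gripper open.
Joint ranges: [-176.69, 176.69], [-43.24, 126.21], [12.49, 139.97], [-82, 262], [0, 151.66], [-163.58, 163.58]. Speed limits (degrees/s): [159.86, 159.86, 180, 180, 180, 180].

## Interface

Orientations are given as a 3x3 rotation matrix whose columns are the frame's x, y, z axes.
In Python, from rig import bot gives the robot as it stands.
- The arm moves only by the tool move_arm, never from a script. Its argument "increments" is a list of rows, each an object with "xyz": the shift along the tool's x, y, z in mm, a list of three; "roll": the turn about the tool's z in rad; "grip": the opening in per cent of the stroke, from 0 (shut) to 100 (fully open). A call has 1 to 5 rows; each row shifts and turns the commanded pose from where the row before left it, along the tool's axes as they then stand; what a row does not reach is not made up. A row lasts 1/12 s, in which the tool goes at most 41.7 mm and 7.16 degrees, less where a joint would pass 70% of its speed; a pose out of reach is approached as far as the arm can. A call is refused whole if a number of a shift passes 41.7 or a number of a turn 0.125, either way. A call with a gripper value outside its range is refused whole. The fingers move at their own pace and stop on an object; the grip force is fixed at half the most. Time passes only in rows, so rows that do not move let the fingers close. It gives the time, the measured TCP pose, the force, the opening and the grip force at its end, in the units of the state.
- bot.read_state(): the state, without advancing time (a new reading comes with each control period).
- bot.capture(name): name is "scene" or "top" or "wrist"; returns (picture, depth): 420x560x3 uint8, red, green, blue; 420x560 float32, m along the optical axis (not along the pixel's ray), 0 where there is no reading.
- bot.camera_model(name): a dict with "intrinsics" (3x3 intrinsics, pixels), "rvec" (rotation vector, rad) and "tvec" (3), from world to camera coordinates, as OpenCV has them; the wrist camera has in their place "tool_from_camera" (4x4, takes a point from camera to tool coordinates, whose origin is the TCP and whose axes are the flange's). Camera axes: x right, y down, z forward; pixel columns grow to the right and rows downward; lengths in m; the calibration is good to about 2 mm. A picture is of the moment at which its call begins: read the wrist's pose just before it. camera_model takes no time and is no camera call.
- bot.hand_in(): hands the job in; it is judged then, once.
Trained networks look in the newest picture that a camera, given by its name, has taken for a name from the list of things; names that differ only in an ending like _2 or _b are one class to them, and where a whole thing is asked for, a point or a joint stands for the part that bears it (a point fixed in the world has none). Each returns a list of dicts, best first, with "conf" (0 to 1); they miss things now and then, are a little off and sometimes report something else, mostly with a low value. They report only what shows in the picture. A call takes as long as a camera call. They do not tell look-alikes from the thing itself.
- bot.spot_in(label, camera): "at" ([x, y, z] in m, in the coordinates of the camera as it stood for that picture, good to about 4 mm: the middle of the surface that is visible of it).
- bot.trace(label, camera): "mask" (420x560 bool, what is visible of it).
The state is a dict: "time_s": time; "joint_positions": joint angles; "qvel": joint speeds; "tau": joint torques, N m; "position": TCP position; "tcp_rot": TCP orientation; "force": force on the tool from outside, world axes, zero at the start; "moment": the same for the moment, N m; "opening": opening from 0.0 (shut) to 1.0 (fully open); "grasp_force": force on a finger pad.
Only numpy, scipy, OpenCV 4.12 (cv2) and the standard library are available. Lean on these libraries where they do the work, as an engineer would, in place of code of your own. Each camera call takes 0.05 s, during which the arm holds its last target. There are 200 camera calls.

## Task

Set the drilling slide to its third notch: with the fingertips, gently push its upright lever away from the home end, feeling for the clicks, and let it rest for about a second in the first notch and again in the second before going on. Leave it settled in the third notch, never letting it run on past the third, and draw the hand clear. Only push: do not pinch the lever or pull up the spring plunger's knob, and leave the oil bottle, screwdriver, bearing and machine foot where they are.

Things in the scene. Friction and masses are not known exactly. Their poses are not given: they have to be found in the camera images.
- fixture: Indexing slide, bolted down: orange drilled base 120 x 212 x 8 mm, an aluminium block at each end (14 mm thick, tops 40 mm above the table), two steel rods along its y. Origin: centre of the base's underside, on the table. Its +y is the push direction, from the home end (-y) on; z up. A black carriage (96 mm in x, 44 in y, top 42 mm above the table) rides the rods with lever and plunger.
- lever_mid (a point): In the aluminium lever, a flat upright bar on the carriage, 24 mm wide (x), 10 mm thick (y), from 42 to 104 mm above the table: the middle of its width and thickness, 80 mm above the table. Axes as the fixture's. It stands 30 mm to the -x side of the fixture's centre line, at the carriage's middle in y. Push on its -y face.
- carriage (a joint): Slide from home towards +y, m, 0 to 0.122. Starts at 0 to 0.015, on a smooth run (drag 1 to 2 N) to 0.022. Then 5 saw teeth, crests at 0.033, 0.053, 0.073, 0.093, 0.113: 10 mm of slope (push 3 to 6 N), then a steep back that stops return. Within 4 mm past a crest it drops and hops ahead into the notch, to 0.038 (first), 0.058 (second), 0.078 (THIRD), slack for 4 mm more before the next slope.
- plunger (a joint): How far the spring plunger on the carriage has risen, in m, 0 to 0.018: 0 in a notch or on the smooth run, rising evenly up a tooth's slope to about 0.004 at its crest, then dropping with a click to 0 in the notch; more than 0.006 only when someone pulls its knob up.
- plunger_knob (a point): Centre of the plunger's round black knob, 20 mm across and 14 mm high, 64 mm above the table when down; it stands on the carriage, 20 mm to the +x side of the fixture's centre line (50 mm from the lever) on a brass collar.
- oiler: White plastic oil bottle, 38 mm across, 105 mm tall, standing loose, 105 to 155 mm to the fixture's +x side. Origin: centre of its underside.
- driver: Red-handled screwdriver, 160 mm long, handle 26 mm thick, lying loose 105 to 150 mm to the fixture's +x side, more or less along its y. Origin: middle of its length, on the table.
- bearing: Steel ball bearing, a ring 34 mm across, 12 mm high, lying loose 100 to 150 mm to the fixture's -x side. Origin: centre of its underside.
- foot: Dark steel machine foot, a 32 mm disc with a 12 mm stud on top, 34 mm high, standing loose 100 to 150 mm to the fixture's -x side. Origin: centre of its underside.
Not all that is in view belongs to the job. Of the things that look like the fixture, the middle-sized one is meant.

How it is judged (in metres and radians):
On the way, in this order (a step that is already met when the one before it is completed fails the run):
1. the lever rests in the first notch (value of joint carriage between 0.0345 and 0.0465 m and value of joint plunger below 0.0025 m), for 0.3 s.
2. the lever rests in the second notch (value of joint carriage between 0.0545 and 0.0665 m and value of joint plunger below 0.0025 m), for 0.3 s.
3. the lever rests in the third notch (value of joint carriage between 0.0745 and 0.0865 m and value of joint plunger below 0.0025 m), for 0.2 s.
At the end, for the whole second after the job is handed in: The carriage stands still in the third notch (joint 0.080, less 5.5 mm or plus 6.5 mm) with the plunger down in it (risen less than 2.5 mm) (all of step 3 and velocity of joint carriage between -0.005 and 0.005 m/s); the robot touches nothing.
It fails at once if the lever is run past the third notch, to the crest of the next tooth (value of joint carriage above 0.0915 m).
It fails at once if the plunger is pulled up out of its notches (value of joint plunger above 0.009 m).
It fails at once if the slide is forced or pinched (over 30 N) (contact force between the fingers and fixture above 30 N).
It fails at once if a bystander is shifted by more than 15 mm (distance of any of oiler, driver, bearing, foot from where it was at the start of the episode above 0.015 m).
It also fails if it takes over 61 s, if anything falls off the work surface, if the arm or the gripper's body presses on something with over 40 N, if the wrist force passes 120 N, or if a joint passes its speed limit or range.

## Working session

There is one attempt and no reset: what is moved stays moved. The work goes in short steps, Python scripts to look and compute and a tool call to move; the robot and the scene stay as the last step left them, time stands still between calls to the robot, and variables do not carry over. Pictures are saved under pics/ and viewed, at most 10 in all, crops included, and the job is handed in when it is done.

Besides the shell and the picture viewer there is one more tool, called after "Call:" by a JSON object that holds its "fn" and its "kwargs". move_arm: Moves the arm, as the interface text tells. Its arguments: {"type":"object","properties":{"increments":{"type":"array"}},"required":["increments"]}

```bash
mkdir -p pics
cat > h.py <<'E'
import numpy as np, cv2
from rig import bot
def w2c(n):
    m=bot.camera_model(n); R=cv2.Rodrigues(np.array(m["rvec"],float))[0]; return np.array(m["intrinsics"],float),R,np.array(m["tvec"],float).ravel()
def cloud(n,d):
    K,R,t=w2c(n); v,u=np.mgrid[:d.shape[0],:d.shape[1]]
    c=np.stack([(u-K[0,2])*d/K[0,0],(v-K[1,2])*d/K[1,1],d],-1); return (c-t)@R
def proj(n,P):
    K,R,t=w2c(n); c=np.atleast_2d(P)@R.T+t; q=c@K.T; return q[:,:2]/q[:,2:]
E
python3 - <<'E'
from h import *
for n in ["top","scene"]:
    p,d=bot.capture(n); cv2.imwrite(f"pics/{n}0.png",p[...,::-1]); np.savez(f"{n}0.npz",p=p,d=d)
    K,R,t=w2c(n)
    for l in ["fixture","lever_mid","plunger_knob","oiler","driver","bearing","foot"]:
        for r in bot.spot_in(l,n)[:4]:
            w=(np.array(r["at"])-t)@R; print(n,l,round(r["conf"],2),w.round(3),proj(n,w).round()[0])
s=bot.read_state(); print(s["time_s"],s["position"],s["tcp_rot"],s["force"])
E
```

```text
top fixture 0.8 [ 0.318 -0.279  0.021] [381. 310.]
top fixture 0.79 [ 0.571 -0.008  0.013] [261. 202.]
top fixture 0.69 [0.559 0.24  0.016] [156. 207.]
top lever_mid 0.91 [0.533 0.197 0.035] [172. 216.]
top lever_mid 0.78 [ 0.538 -0.059  0.036] [283. 214.]
top lever_mid 0.63 [ 0.281 -0.344  0.055] [414. 326.]
top plunger_knob 0.47 [0.543 0.193 0.054] [173. 210.]
top plunger_knob 0.42 [0.41  0.001 0.009] [257. 270.]
top oiler 0.79 [ 0.727 -0.01   0.068] [262. 131.]
top driver 0.73 [ 0.599 -0.186  0.024] [336. 189.]
top bearing 0.22 [ 0.598 -0.183  0.025] [335. 189.]
scene fixture 0.66 [ 0.33  -0.27   0.025] [279. 114.]
scene fixture 0.65 [ 0.573 -0.001  0.019] [260. 245.]
scene fixture 0.58 [0.562 0.249 0.013] [346. 342.]
scene lever_mid 0.97 [ 0.274 -0.332  0.055] [283.  81.]
scene lever_mid 0.94 [0.537 0.202 0.031] [341. 310.]
scene lever_mid 0.89 [ 0.535 -0.051  0.043] [261. 211.]
scene plunger_knob 0.59 [0.552 0.193 0.052] [332. 306.]
scene plunger_knob 0.56 [ 0.561 -0.07   0.069] [244. 204.]
scene plunger_knob 0.49 [ 0.307 -0.36   0.091] [265.  68.]
scene oiler 0.96 [ 0.737 -0.003  0.065] [183. 277.]
scene driver 0.77 [ 0.607 -0.185  0.019] [198. 193.]
scene bearing 0.72 [0.477 0.086 0.014] [325. 252.]
scene foot 0.63 [0.413 0.001 0.01 ] [323. 209.]
0.8 [0.23401324 0.57953357 0.22259287] [[-9.27249692e-01  3.74443593e-01  6.00052995e-05]
 [ 3.74443596e-01  9.27249692e-01  5.13395214e-05]
 [-3.64161406e-05  7.00731556e-05 -9.99999997e-01]] [-0.66963148 -0.52533187 -0.58294973]
```

View pics/top0.png

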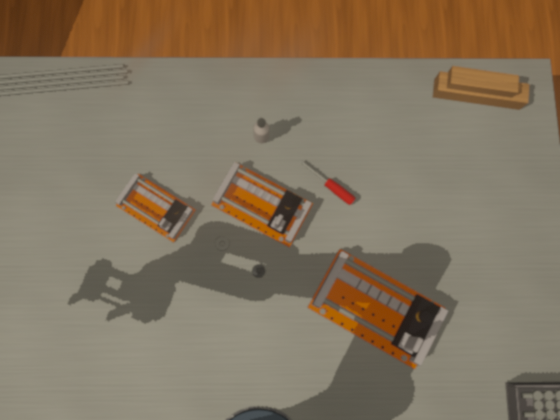

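View pics/scene0.png

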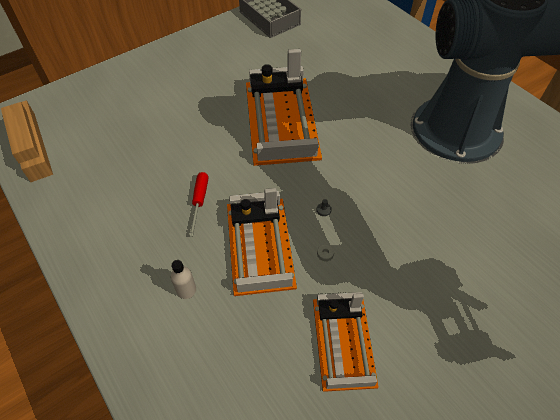

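Candidates for the fixture, by top pixel: small (156,207), middle (261,202) and large (381,310). The middle-sized one at (261,202) is meant, and it also has the bottle, driver, bearing and foot around it. Next I fit its pose and check it in one crop.

```bash
cat > fit.py <<'E'
from h import *
def fit(P,C,c0):
    P=P.reshape(-1,3);C=C.reshape(-1,3).astype(int)
    near=np.hypot(*(P[:,:2]-c0).T)<0.15; P=P[near];C=C[near]
    o=(C[:,0]>150)&(C[:,1]<0.65*C[:,0])&(C[:,2]<0.35*C[:,0])&(P[:,2]>0)&(P[:,2]<.03)
    r=cv2.minAreaRect((P[o,:2]*1000).astype(np.float32)); b=cv2.boxPoints(r)
    e=[b[1]-b[0],b[2]-b[1]]; L=max(e,key=np.linalg.norm); L=L/np.linalg.norm(L); L=L if L[1]>0 else -L
    c=np.array(r[0])/1000; X=np.array([L[1],-L[0]])
    print("base",c.round(4),r[1],"heading",np.degrees(np.arctan2(L[1],L[0])).round(2))
    q=P[:,:2]-c; f=np.c_[q@X,q@L,P[:,2]]
    return c,X,L,f
E
python3 - <<'E'
from fit import *
for n in ["top","scene"]:
    z=np.load(n+"0.npz"); P=cloud(n,z["d"]); c,X,L,f=fit(P,z["p"],np.array([.565,-.005]))
    for lo,hi,a,b in [(.06,.12,-.06,0),(.036,.048,-.06,.06),(.055,.09,0,.06)]:
        g=f[(f[:,2]>lo)&(f[:,2]<hi)&(f[:,0]>a)&(f[:,0]<b)&(abs(f[:,1])<.11)]; print(n,lo,len(g),g.min(0).round(3) if len(g) else '',g.max(0).round(3) if len(g) else '',np.median(g,0).round(3) if len(g) else '')
    zz=(proj(n,[.565,-.005,.02])[0]).astype(int); k=zz
    cr=z["p"][k[1]-65:k[1]+65,k[0]-75:k[0]+75,::-1]
    cv2.imwrite(f"crop_{n}.png",cv2.resize(cr,None,fx=2.6,fy=2.6,interpolation=cv2.INTER_CUBIC))
a=[cv2.imread(f"crop_{n}.png") for n in ["top","scene"]]; cv2.imwrite("pics/crop.png",np.hstack(a))
E
```

```text
base [ 0.5596 -0.005 ] (205.80014038085938, 100.39842987060547) heading 60.89
top 0.06 67 [-0.033 -0.063  0.063] [-0.009 -0.053  0.108] [-0.023 -0.059  0.102]
top 0.036 1210 [-0.044 -0.103  0.036] [0.06  0.103 0.048] [ 0.012 -0.054  0.041]
top 0.055 65 [ 0.02  -0.068  0.055] [ 0.038 -0.049  0.076] [ 0.028 -0.058  0.071]
base [ 0.5687 -0.0088] (210.69723510742188, 118.8907241821289) heading 61.14
scene 0.06 205 [-0.041 -0.064  0.06 ] [-0.018 -0.052  0.106] [-0.03  -0.055  0.088]
scene 0.036 1380 [-0.052 -0.106  0.036] [0.052 0.103 0.048] [ 0.005 -0.045  0.041]
scene 0.055 100 [ 0.011 -0.068  0.055] [ 0.029 -0.048  0.073] [ 0.02  -0.055  0.07 ]
```

View pics/crop.png

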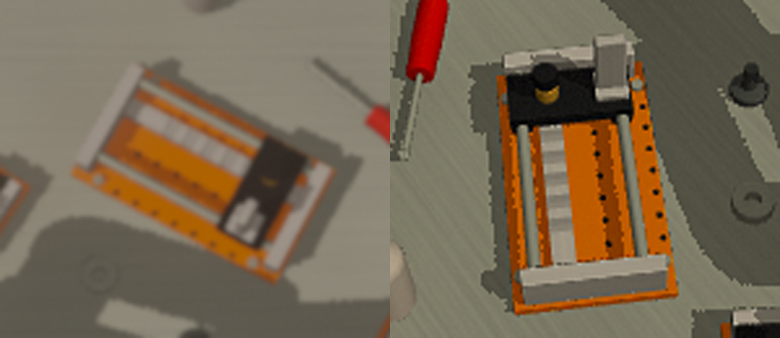

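The crop confirms the 212×120 mm slide. Its carriage is at the home end, with the lever at about (610,60) in the right half and the knob at (545,80). The two cameras agree that the lever is at (0.514, -0.0455) and the heading is 61°. I'll turn the tool x axis along the push direction and shut the fingers.

Call:
{"fn": "move_arm", "kwargs": {"increments": [{"xyz": [0, 0, 0], "roll": 0.121, "grip": 0}, {"xyz": [0, 0, 0], "roll": 0.121, "grip": 0}, {"xyz": [0, 0, 0], "roll": 0.121, "grip": 0}, {"xyz": [0, 0, 0], "roll": 0.121, "grip": 0}, {"xyz": [0, 0, 0], "roll": 0.121, "grip": 0}]}}

```text
time_s: 1.22
position: [0.234, 0.5795, 0.2226]
tcp_rot: [[-0.545, 0.839, 0.0], [0.839, 0.545, 0.0], [0.0, 0.0, -1.0]]
force: [-0.6, 0.5, -0.1]
opening: 0.704
grasp_force: 0.0
```

Call:
{"fn": "move_arm", "kwargs": {"increments": [{"xyz": [0, 0, 0], "roll": 0.121, "grip": 0}, {"xyz": [0, 0, 0], "roll": 0.121, "grip": 0}, {"xyz": [0, 0, 0], "roll": 0.121, "grip": 0}, {"xyz": [0, 0, 0], "roll": 0.121, "grip": 0}, {"xyz": [0, 0, 0], "roll": 0.121, "grip": 0}]}}

```text
time_s: 1.63
position: [0.234, 0.5795, 0.2226]
tcp_rot: [[0.029, 1.0, -0.0], [1.0, -0.029, 0.0], [0.0, -0.0, -1.0]]
force: [-0.2, -0.1, 0.3]
opening: 0.325
grasp_force: 0.0
```

Call:
{"fn": "move_arm", "kwargs": {"increments": [{"xyz": [0, 0, 0], "roll": 0.121, "grip": 0}, {"xyz": [0, 0, 0], "roll": 0.121, "grip": 0}, {"xyz": [0, 0, 0], "roll": 0.121, "grip": 0}, {"xyz": [0, 0, 0], "roll": 0.121, "grip": 0}, {"xyz": [0, 0, 0], "roll": 0, "grip": 0}]}}

```text
time_s: 2.05
position: [0.234, 0.5795, 0.2226]
tcp_rot: [[0.487, 0.873, 0.0], [0.873, -0.487, 0.0], [0.0, 0.0, -1.0]]
force: [-0.7, 0.3, 0.2]
opening: 0.021
grasp_force: 0.0
```

Call:
{"fn": "move_arm", "kwargs": {"increments": [{"xyz": [-25.5, 30.5, 0], "roll": 0, "grip": 0}, {"xyz": [-25.5, 30.5, 0], "roll": 0, "grip": 0}, {"xyz": [-25.5, 30.5, 0], "roll": 0, "grip": 0}, {"xyz": [-25.5, 30.5, 0], "roll": 0, "grip": 0}, {"xyz": [-25.5, 30.5, 0], "roll": 0, "grip": 0}]}}

```text
time_s: 2.47
position: [0.3056, 0.3925, 0.2227]
tcp_rot: [[0.482, 0.876, 0.001], [0.876, -0.482, 0.0], [0.0, 0.0, -1.0]]
force: [1.2, 0.0, 0.4]
opening: 0.003
grasp_force: 0.0
```

Call:
{"fn": "move_arm", "kwargs": {"increments": [{"xyz": [-25.5, 30.5, 0], "roll": 0, "grip": 0}, {"xyz": [-25.5, 30.5, 0], "roll": 0, "grip": 0}, {"xyz": [-25.5, 30.5, 0], "roll": 0, "grip": 0}, {"xyz": [-25.5, 30.5, 0], "roll": 0, "grip": 0}, {"xyz": [-25.5, 30.5, 0], "roll": 0, "grip": 0}]}}

```text
time_s: 2.88
position: [0.3772, 0.2068, 0.2229]
tcp_rot: [[0.482, 0.876, 0.001], [0.876, -0.482, 0.0], [0.001, 0.001, -1.0]]
force: [1.0, -0.0, -0.8]
opening: 0.01
grasp_force: 0.0
```

Call:
{"fn": "move_arm", "kwargs": {"increments": [{"xyz": [-25.5, 30.5, 0], "roll": 0, "grip": 0}, {"xyz": [-25.5, 30.5, 0], "roll": 0, "grip": 0}, {"xyz": [-25.5, 30.5, 0], "roll": 0, "grip": 0}, {"xyz": [-25.5, 30.5, 0], "roll": 0, "grip": 0}, {"xyz": [-25.5, 30.5, 0], "roll": 0, "grip": 0}]}}

```text
time_s: 3.3
position: [0.4487, 0.021, 0.2229]
tcp_rot: [[0.483, 0.876, 0.001], [0.876, -0.483, -0.0], [0.0, 0.001, -1.0]]
force: [0.9, 0.6, -0.6]
opening: 0.004
grasp_force: 0.0
```

Call:
{"fn": "move_arm", "kwargs": {"increments": [{"xyz": [-25.5, 30.5, 0], "roll": 0, "grip": 0}, {"xyz": [-25.5, 30.5, 0], "roll": 0, "grip": 0}, {"xyz": [-25.5, 30.5, 0], "roll": 0, "grip": 0}, {"xyz": [0, 0, 0], "roll": 0, "grip": 0}, {"xyz": [0, 0, 0], "roll": 0, "grip": 0}]}}

```text
time_s: 3.72
position: [0.492, -0.0906, 0.2226]
tcp_rot: [[0.487, 0.874, 0.001], [0.874, -0.487, -0.0], [0.0, 0.001, -1.0]]
force: [-0.9, 1.1, -1.3]
opening: 0.004
grasp_force: 0.0
```

Run:
```python
from fit import *
s=bot.read_state(); p,d=bot.capture("wrist"); m=bot.camera_model("wrist")
K=np.array(m["intrinsics"]);T=np.array(m["tool_from_camera"]);R=np.array(s["tcp_rot"])
print(s["position"],R[:,0],s["force"])
v,u=np.mgrid[:420,:560]; c=np.stack([(u-K[0,2])*d/K[0,0],(v-K[1,2])*d/K[1,1],d],-1)
P=(c@T[:3,:3].T+T[:3,3])@R.T+np.array(s["position"]); P[d==0]=9
cc,X,L,f=fit(P,p,np.array([.565,-.005]))
# lever in a frame fixed at lever estimate with heading of tool
c0=np.array([.514,-.0455]); Lx=R[:2,0]; Yx=R[:2,1]
def box(P):
    q=P[...,:2]-c0; g=np.stack([q@Yx,q@Lx,P[...,2]],-1).reshape(-1,3)
    g=g[(np.hypot(g[:,0],g[:,1])<.03)&(g[:,2]>.055)&(g[:,2]<.115)]
    print(len(g), np.percentile(g,[1,50,99],axis=0).round(4).tolist() if len(g) else '')
box(P)
for n in ["top","scene"]:
    pp,dd=bot.capture(n); box(cloud(n,dd))
cv2.imwrite("pics/w1.png",p[...,::-1])
```

```text
[ 0.49199969 -0.09059124  0.2225728 ] [4.86740164e-01 8.73546774e-01 2.15177597e-04] [-0.88588741  1.0739753  -1.33131881]
base [ 0.5653 -0.0308] (144.9566650390625, 102.3557357788086) heading 60.96
576 [[-0.0117, -0.0049, 0.0604], [-0.0003, 0.0015, 0.1022], [0.0115, 0.0046, 0.1046]]
0 
224 [[-0.0108, -0.0046, 0.0556], [0.0004, 0.0032, 0.0857], [0.0124, 0.0056, 0.1053]]
```

View pics/w1.png

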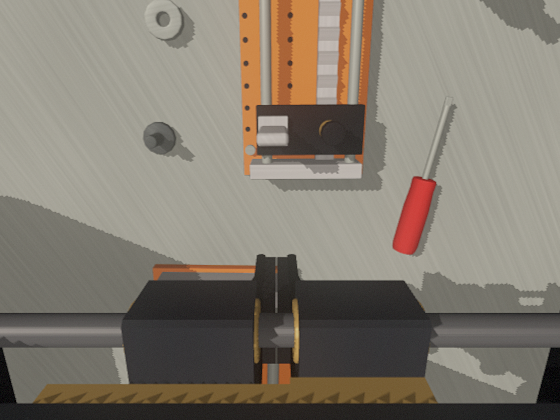

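The lever is confirmed at pixel (272,130), with the knob at (332,130), the driver on the right, and the foot and bearing on the left. The lever face is about 36 mm ahead of the fingertips. I'll descend to z ≈ 0.074 and close up to just short of contact.

Call:
{"fn": "move_arm", "kwargs": {"increments": [{"xyz": [0, -2.5, 37], "roll": 0, "grip": 0}, {"xyz": [0, 0, 37], "roll": 0, "grip": 0}, {"xyz": [0, 0, 37], "roll": 0, "grip": 0}, {"xyz": [0, 0, 37], "roll": 0, "grip": 0}, {"xyz": [0, 0, 0], "roll": 0, "grip": 0}]}}

```text
time_s: 4.28
position: [0.4835, -0.0836, 0.0683]
tcp_rot: [[0.483, 0.876, -0.015], [0.876, -0.483, 0.006], [-0.002, -0.016, -1.0]]
force: [-0.6, 0.2, 0.1]
opening: 0.007
grasp_force: 0.0
```

Call:
{"fn": "move_arm", "kwargs": {"increments": [{"xyz": [10, 0, 0], "roll": 0, "grip": 0}, {"xyz": [10, 0, 0], "roll": 0, "grip": 0}, {"xyz": [8, 0, 0], "roll": 0, "grip": 0}, {"xyz": [0, 0, 0], "roll": 0, "grip": 0}, {"xyz": [0, 0, 0], "roll": 0, "grip": 0}]}}

```text
time_s: 4.7
position: [0.5041, -0.0621, 0.0769]
tcp_rot: [[0.484, 0.875, 0.005], [0.875, -0.484, -0.002], [0.001, 0.005, -1.0]]
force: [1.4, 0.8, -0.1]
opening: 0.002
grasp_force: 0.0
```

```bash
cat > st.py <<'E'
from h import *
s=bot.read_state(); R=np.array(s["tcp_rot"]); c0=np.array([.514,-.0455]); q=np.array(s["position"])[:2]-c0
L=R[:2,0]/np.linalg.norm(R[:2,0]); Y=R[:2,1]
print("t",s["time_s"],"tcp along",round(1e3*q@L,1),"lat",round(1e3*q@Y,1),"z",s["position"][2].round(4),"Fpush",round(-np.array(s["force"])[:2]@L,2))
for n in ["scene"]:
    p,d=bot.capture(n); P=cloud(n,d)
    ok=(d>0)
    q=P[...,:2]-c0; g=np.stack([q@Y,q@L,P[...,2]],-1)*1e3
    a=abs(g[...,0])<14; 
    t=g[ok&a&(g[...,1]>-12)&(g[...,1]<110)&(g[...,2]>60)&(g[...,2]<97)]
    # far (+y) face of the lever and carriage front
    if len(t): print("lever front",np.percentile(t[:,1],[50,80,95]).round(1))
    # black carriage top
    blk=(p.max(-1)<70)&ok&(g[...,0]>-28)&(g[...,0]<85)&(g[...,2]>36)&(g[...,2]<48)&(g[...,1]>-60)&(g[...,1]<140)
    b=g[blk]; print("carriage front",len(b),np.percentile(b[:,1],[2,50,98]).round(1))
    k=g[ok&(g[...,0]>35)&(g[...,0]<65)&(g[...,2]>52)&(g[...,2]<90)&(g[...,1]>-25)&(g[...,1]<120)]
    if len(k): print("knob",len(k),"top",np.percentile(k[:,2],[80,95]).round(1),"y",np.median(k[:,1]).round(1))
E
python3 st.py
```

```text
t 4.7 tcp along -19.3 lat -0.6 z 0.0769 Fpush -1.34
lever front [3.7 4.6 5.1]
carriage front 633 [-21.4   7.8  22.1]
knob 109 top [70.9 72.9] y 3.4
```

Call:
{"fn": "move_arm", "kwargs": {"increments": [{"xyz": [0, 0, 2], "roll": 0, "grip": 0}, {"xyz": [3, 0, 2], "roll": 0, "grip": 0}, {"xyz": [3, 0, 0], "roll": 0, "grip": 0}, {"xyz": [3, 0, 0], "roll": 0, "grip": 0}, {"xyz": [2, 0, 0], "roll": 0, "grip": 0}]}}

```text
time_s: 5.17
position: [0.5078, -0.0529, 0.0705]
tcp_rot: [[0.486, 0.874, -0.0], [0.874, -0.486, 0.0], [-0.0, -0.0, -1.0]]
force: [-0.9, 0.0, 0.4]
opening: 0.003
grasp_force: 0.5
```

Call:
{"fn": "move_arm", "kwargs": {"increments": [{"xyz": [2, 0, 0], "roll": 0, "grip": 0}, {"xyz": [2, 0, 0], "roll": 0, "grip": 0}, {"xyz": [2, 0, 0], "roll": 0, "grip": 0}, {"xyz": [2, 0, 0], "roll": 0, "grip": 0}, {"xyz": [2, 0, 0], "roll": 0, "grip": 0}]}}

```text
time_s: 5.58
position: [0.5123, -0.0447, 0.0705]
tcp_rot: [[0.484, 0.875, -0.001], [0.875, -0.484, -0.001], [-0.002, -0.0, -1.0]]
force: [-2.7, -7.7, 1.5]
opening: 0.004
grasp_force: 4.1
```

```bash
python3 st.py
```

```text
t 5.5833 tcp along -0.1 lat -1.8 z 0.0705 Fpush 8.01
lever front [20.1 20.9 21.7]
carriage front 634 [-4.4 24.3 38.3]
knob 109 top [71.7 72.5] y 19.9
```

Call:
{"fn": "move_arm", "kwargs": {"increments": [{"xyz": [0, 0, 0], "roll": 0, "grip": 0}, {"xyz": [0, 0, 0], "roll": 0, "grip": 0}, {"xyz": [0, 0, 0], "roll": 0, "grip": 0}]}}

```text
time_s: 5.88
position: [0.5125, -0.0444, 0.0705]
tcp_rot: [[0.486, 0.874, -0.0], [0.874, -0.486, -0.0], [-0.0, -0.0, -1.0]]
force: [-0.8, -2.8, -0.3]
opening: 0.006
grasp_force: 1.5
```

```bash
python3 st.py
```

```text
t 5.8833 tcp along 0.2 lat -1.9 z 0.0705 Fpush 2.87
lever front [20.6 21.5 22. ]
carriage front 637 [-4.3 25.3 39. ]
knob 108 top [71.4 73. ] y 20.7
```

Call:
{"fn": "move_arm", "kwargs": {"increments": [{"xyz": [1.5, 0, 0], "roll": 0, "grip": 0}, {"xyz": [1.5, 0, 0], "roll": 0, "grip": 0}, {"xyz": [0, 0, 0], "roll": 0, "grip": 0}]}}

```text
time_s: 6.18
position: [0.5137, -0.0423, 0.0705]
tcp_rot: [[0.485, 0.875, -0.001], [0.875, -0.485, -0.001], [-0.001, -0.0, -1.0]]
force: [-1.9, -4.8, 0.6]
opening: 0.002
grasp_force: 2.7
```

```bash
python3 st.py
```

```text
t 6.1833 tcp along 2.7 lat -1.9 z 0.0705 Fpush 5.12
lever front [22.9 23.6 24.4]
carriage front 638 [-1.2 27.4 41.4]
knob 113 top [72.6 73.6] y 22.5
```

Call:
{"fn": "move_arm", "kwargs": {"increments": [{"xyz": [1.5, 0, 0], "roll": 0, "grip": 0}, {"xyz": [1.5, 0, 0], "roll": 0, "grip": 0}, {"xyz": [0, 0, 0], "roll": 0, "grip": 0}]}}

```text
time_s: 6.48
position: [0.5154, -0.0391, 0.0705]
tcp_rot: [[0.486, 0.874, -0.0], [0.874, -0.486, 0.0], [-0.0, -0.0, -1.0]]
force: [-0.8, -1.2, -0.0]
opening: 0.003
grasp_force: 0.9
```

```bash
python3 st.py
```

```text
t 6.4833 tcp along 6.3 lat -1.9 z 0.0705 Fpush 1.46
lever front [26.5 27.5 28.3]
carriage front 650 [ 1.8 30.9 45. ]
knob 116 top [74.7 76. ] y 26.9
```

Call:
{"fn": "move_arm", "kwargs": {"increments": [{"xyz": [1.5, 0, 0], "roll": 0, "grip": 0}, {"xyz": [1, 0, 0], "roll": 0, "grip": 0}, {"xyz": [0, 0, 0], "roll": 0, "grip": 0}]}}

```text
time_s: 6.78
position: [0.5172, -0.0362, 0.0706]
tcp_rot: [[0.486, 0.874, 0.001], [0.874, -0.486, 0.001], [0.001, 0.0, -1.0]]
force: [-0.6, -0.6, 0.0]
opening: 0.01
grasp_force: 0.0
```

```bash
python3 st.py
```

```text
t 6.7833 tcp along 9.7 lat -1.7 z 0.0706 Fpush 0.83
lever front [30.5 31.5 32.2]
carriage front 656 [ 5.  34.4 48.8]
knob 119 top [74.  75.3] y 30.7
```

Call:
{"fn": "move_arm", "kwargs": {"increments": [{"xyz": [0, 0, 0], "roll": 0, "grip": 0}, {"xyz": [0, 0, 0], "roll": 0, "grip": 0}, {"xyz": [0, 0, 0], "roll": 0, "grip": 0}]}}

```text
time_s: 7.08
position: [0.517, -0.0366, 0.0706]
tcp_rot: [[0.486, 0.874, 0.0], [0.874, -0.486, 0.0], [0.0, 0.0, -1.0]]
force: [-0.2, 0.6, 0.2]
opening: -0.001
grasp_force: 0.0
```

```bash
python3 st.py
python3 - <<'E'
from h import *
p,d=bot.capture("scene"); k=proj("scene",[.55,-.05,.06])[0].astype(int)
cv2.imwrite("pics/c2.png",cv2.resize(p[k[1]-50:k[1]+60,k[0]-60:k[0]+60,::-1],None,fx=5,fy=5,interpolation=cv2.INTER_CUBIC))
E
```

```text
t 7.0833 tcp along 9.2 lat -1.7 z 0.0706 Fpush -0.37
lever front [33.4 34.2 35.1]
carriage front 649 [ 7.5 37.6 51.8]
knob 112 top [71.  72.3] y 33.5
```

View pics/c2.png

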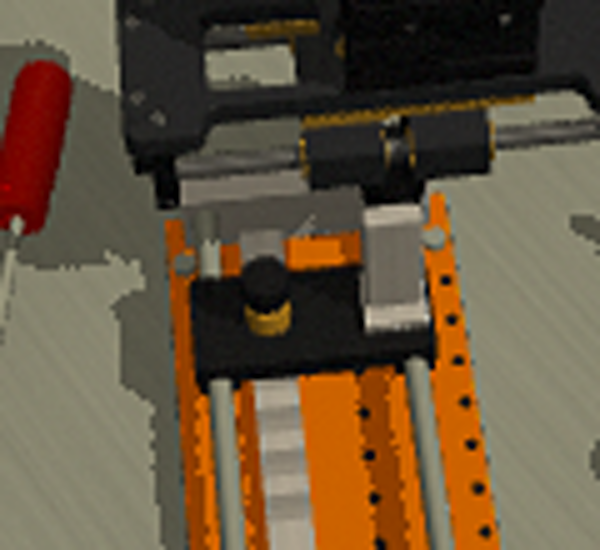

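The carriage clicked into the first notch: knob back down at 71 mm, force gone, and lever 30 mm along. The picture shows the carriage clear of the home block, with the knob down on its collar (265,300). I'll rest about 1 s, then go on to the second.

Call:
{"fn": "move_arm", "kwargs": {"increments": [{"xyz": [0, 0, 0], "roll": 0, "grip": 0}, {"xyz": [0, 0, 0], "roll": 0, "grip": 0}, {"xyz": [0, 0, 0], "roll": 0, "grip": 0}, {"xyz": [0, 0, 0], "roll": 0, "grip": 0}, {"xyz": [0, 0, 0], "roll": 0, "grip": 0}]}}

```text
time_s: 7.6
position: [0.5168, -0.0369, 0.0706]
tcp_rot: [[0.486, 0.874, 0.0], [0.874, -0.486, 0.0], [0.0, 0.0, -1.0]]
force: [-0.6, -0.4, -0.3]
opening: 0.004
grasp_force: 0.0
```

Call:
{"fn": "move_arm", "kwargs": {"increments": [{"xyz": [0, 0, 0], "roll": 0, "grip": 0}, {"xyz": [0, 0, 0], "roll": 0, "grip": 0}, {"xyz": [0, 0, 0], "roll": 0, "grip": 0}, {"xyz": [0, 0, 0], "roll": 0, "grip": 0}, {"xyz": [0, 0, 0], "roll": 0, "grip": 0}]}}

```text
time_s: 8.02
position: [0.5168, -0.0368, 0.0706]
tcp_rot: [[0.486, 0.874, -0.0], [0.874, -0.486, 0.0], [0.0, -0.0, -1.0]]
force: [-0.2, -0.2, -0.1]
opening: 0.006
grasp_force: 0.0
```

Call:
{"fn": "move_arm", "kwargs": {"increments": [{"xyz": [2, 0, 0], "roll": 0, "grip": 0}, {"xyz": [2, 0, 0], "roll": 0, "grip": 0}, {"xyz": [2, 0, 0], "roll": 0, "grip": 0}, {"xyz": [2, 0, 0], "roll": 0, "grip": 0}, {"xyz": [2, 0, 0], "roll": 0, "grip": 0}]}}

```text
time_s: 8.43
position: [0.5217, -0.028, 0.0706]
tcp_rot: [[0.485, 0.874, -0.0], [0.874, -0.485, -0.0], [-0.0, -0.0, -1.0]]
force: [-0.7, -2.7, 0.4]
opening: 0.001
grasp_force: 1.6
```

Call:
{"fn": "move_arm", "kwargs": {"increments": [{"xyz": [1.5, 0, 0], "roll": 0, "grip": 0}, {"xyz": [1.5, 0, 0], "roll": 0, "grip": 0}, {"xyz": [1.5, 0, 0], "roll": 0, "grip": 0}, {"xyz": [0, 0, 0], "roll": 0, "grip": 0}, {"xyz": [0, 0, 0], "roll": 0, "grip": 0}]}}

```text
time_s: 8.85
position: [0.5234, -0.0249, 0.0706]
tcp_rot: [[0.485, 0.875, -0.001], [0.875, -0.485, -0.001], [-0.002, -0.0, -1.0]]
force: [-1.3, -5.2, 1.3]
opening: 0.004
grasp_force: 2.5
```

```bash
python3 st.py
```

```text
t 8.85 tcp along 22.6 lat -1.8 z 0.0706 Fpush 5.14
lever front [42.9 43.6 44.4]
carriage front 660 [18.3 47.  60.9]
knob 117 top [72.8 73.7] y 43.3
```

Call:
{"fn": "move_arm", "kwargs": {"increments": [{"xyz": [1.5, 0, 0], "roll": 0, "grip": 0}, {"xyz": [1.5, 0, 0], "roll": 0, "grip": 0}, {"xyz": [1.5, 0, 0], "roll": 0, "grip": 0}, {"xyz": [0, 0, 0], "roll": 0, "grip": 0}, {"xyz": [0, 0, 0], "roll": 0, "grip": 0}]}}

```text
time_s: 9.32
position: [0.526, -0.0202, 0.0706]
tcp_rot: [[0.485, 0.874, -0.0], [0.874, -0.485, -0.0], [-0.0, -0.0, -1.0]]
force: [-1.3, -3.6, 0.8]
opening: 0.002
grasp_force: 1.7
```

Call:
{"fn": "move_arm", "kwargs": {"increments": [{"xyz": [1, 0, 0], "roll": 0, "grip": 0}, {"xyz": [1, 0, 0], "roll": 0, "grip": 0}, {"xyz": [0, 0, 0], "roll": 0, "grip": 0}, {"xyz": [0, 0, 0], "roll": 0, "grip": 0}, {"xyz": [0, 0, 0], "roll": 0, "grip": 0}]}}

```text
time_s: 9.73
position: [0.5272, -0.0182, 0.0705]
tcp_rot: [[0.486, 0.874, 0.0], [0.874, -0.486, 0.0], [0.0, 0.0, -1.0]]
force: [0.1, 0.8, -0.0]
opening: 0.002
grasp_force: 0.0
```

```bash
python3 st.py
```

```text
t 9.7333 tcp along 30.3 lat -1.7 z 0.0705 Fpush -0.73
lever front [53.4 54.1 54.7]
carriage front 668 [28.7 57.3 71.5]
knob 109 top [71.4 72.2] y 53.9
```

It is in the second notch (q ≈ 58 mm, knob down, no force). I'll rest about 1 s, then push on 20 mm.

Call:
{"fn": "move_arm", "kwargs": {"increments": [{"xyz": [0, 0, 0], "roll": 0, "grip": 0}, {"xyz": [0, 0, 0], "roll": 0, "grip": 0}, {"xyz": [0, 0, 0], "roll": 0, "grip": 0}, {"xyz": [0, 0, 0], "roll": 0, "grip": 0}, {"xyz": [0, 0, 0], "roll": 0, "grip": 0}]}}

```text
time_s: 10.2
position: [0.527, -0.0185, 0.0706]
tcp_rot: [[0.486, 0.874, 0.0], [0.874, -0.486, 0.0], [0.0, 0.0, -1.0]]
force: [0.3, 0.8, 0.7]
opening: 0.007
grasp_force: 0.0
```

Call:
{"fn": "move_arm", "kwargs": {"increments": [{"xyz": [0, 0, 0], "roll": 0, "grip": 0}, {"xyz": [0, 0, 0], "roll": 0, "grip": 0}, {"xyz": [0, 0, 0], "roll": 0, "grip": 0}, {"xyz": [0, 0, 0], "roll": 0, "grip": 0}, {"xyz": [0, 0, 0], "roll": 0, "grip": 0}]}}

```text
time_s: 10.62
position: [0.527, -0.0185, 0.0706]
tcp_rot: [[0.486, 0.874, 0.0], [0.874, -0.486, 0.0], [0.0, -0.0, -1.0]]
force: [-0.6, -0.5, 0.2]
opening: 0.003
grasp_force: 0.0
```

Call:
{"fn": "move_arm", "kwargs": {"increments": [{"xyz": [2, 0, 0], "roll": 0, "grip": 0}, {"xyz": [2, 0, 0], "roll": 0, "grip": 0}, {"xyz": [2, 0, 0], "roll": 0, "grip": 0}, {"xyz": [2, 0, 0], "roll": 0, "grip": 0}, {"xyz": [2, 0, 0], "roll": 0, "grip": 0}]}}

```text
time_s: 11.03
position: [0.5316, -0.01, 0.0706]
tcp_rot: [[0.485, 0.875, -0.001], [0.875, -0.485, -0.001], [-0.001, -0.0, -1.0]]
force: [-2.5, -7.5, 1.7]
opening: 0.001
grasp_force: 3.6
```

Call:
{"fn": "move_arm", "kwargs": {"increments": [{"xyz": [1.5, 0, 0], "roll": 0, "grip": 0}, {"xyz": [1.5, 0, 0], "roll": 0, "grip": 0}, {"xyz": [0, 0, 0], "roll": 0, "grip": 0}, {"xyz": [0, 0, 0], "roll": 0, "grip": 0}, {"xyz": [0, 0, 0], "roll": 0, "grip": 0}]}}

```text
time_s: 11.45
position: [0.5329, -0.0076, 0.0705]
tcp_rot: [[0.485, 0.874, -0.001], [0.874, -0.485, -0.001], [-0.001, -0.0, -1.0]]
force: [-2.7, -5.0, 0.9]
opening: 0.009
grasp_force: 2.7
```

```bash
python3 st.py
```

```text
t 11.45 tcp along 42.3 lat -1.8 z 0.0705 Fpush 5.65
lever front [62.7 63.3 64. ]
carriage front 678 [37.9 66.9 80.7]
knob 116 top [72.5 73.7] y 62.3
```

Call:
{"fn": "move_arm", "kwargs": {"increments": [{"xyz": [1.5, 0, 0], "roll": 0, "grip": 0}, {"xyz": [1.5, 0, 0], "roll": 0, "grip": 0}, {"xyz": [1.5, 0, 0], "roll": 0, "grip": 0}, {"xyz": [0, 0, 0], "roll": 0, "grip": 0}, {"xyz": [0, 0, 0], "roll": 0, "grip": 0}]}}

```text
time_s: 11.92
position: [0.5355, -0.003, 0.0705]
tcp_rot: [[0.486, 0.874, 0.0], [0.874, -0.486, 0.0], [0.0, -0.0, -1.0]]
force: [-1.2, -3.0, 0.5]
opening: 0.007
grasp_force: 1.5
```

Call:
{"fn": "move_arm", "kwargs": {"increments": [{"xyz": [1, 0, 0], "roll": 0, "grip": 0}, {"xyz": [1, 0, 0], "roll": 0, "grip": 0}, {"xyz": [0, 0, 0], "roll": 0, "grip": 0}, {"xyz": [0, 0, 0], "roll": 0, "grip": 0}, {"xyz": [0, 0, 0], "roll": 0, "grip": 0}]}}

```text
time_s: 12.33
position: [0.5367, -0.0011, 0.0706]
tcp_rot: [[0.486, 0.874, 0.001], [0.874, -0.486, 0.0], [0.001, 0.0, -1.0]]
force: [-0.0, 0.0, 0.4]
opening: 0.002
grasp_force: 0.0
```

```bash
python3 st.py
```

```text
t 12.3333 tcp along 49.9 lat -1.7 z 0.0706 Fpush -0.03
lever front [73.  73.9 74.4]
carriage front 689 [48.9 77.1 91.2]
knob 117 top [71.3 72.7] y 73.0
```

It is in the third notch (q ≈ 78 mm, knob down, no force). I'll draw back straight away from the lever, then go up.

Call:
{"fn": "move_arm", "kwargs": {"increments": [{"xyz": [-5, 0, 0], "roll": 0, "grip": 0}, {"xyz": [-10, 0, 0], "roll": 0, "grip": 0}, {"xyz": [-10, 0, 0], "roll": 0, "grip": 0}, {"xyz": [-10, 0, 0], "roll": 0, "grip": 0}, {"xyz": [0, 0, 0], "roll": 0, "grip": 0}]}}

```text
time_s: 12.8
position: [0.5181, -0.0338, 0.0705]
tcp_rot: [[0.488, 0.873, -0.002], [0.873, -0.488, -0.0], [-0.001, -0.001, -1.0]]
force: [-0.0, -0.1, 0.5]
opening: 0.003
grasp_force: 0.0
```

Call:
{"fn": "move_arm", "kwargs": {"increments": [{"xyz": [0, 0, -20], "roll": 0, "grip": 0}, {"xyz": [0, 0, -30], "roll": 0, "grip": 0}, {"xyz": [0, 0, -30], "roll": 0, "grip": 0}, {"xyz": [0, 0, -20], "roll": 0, "grip": 0}, {"xyz": [0, 0, 0], "roll": 0, "grip": 0}]}}

```text
time_s: 13.22
position: [0.5223, -0.0331, 0.1748]
tcp_rot: [[0.486, 0.874, 0.009], [0.874, -0.486, -0.002], [0.002, 0.009, -1.0]]
force: [0.5, -0.6, 0.1]
opening: 0.005
grasp_force: 0.0
```

Call:
{"fn": "move_arm", "kwargs": {"increments": [{"xyz": [0, 0, 0], "roll": 0, "grip": 0}, {"xyz": [0, 0, 0], "roll": 0, "grip": 0}, {"xyz": [0, 0, 0], "roll": 0, "grip": 0}, {"xyz": [0, 0, 0], "roll": 0, "grip": 0}, {"xyz": [0, 0, 0], "roll": 0, "grip": 0}]}}

```text
time_s: 13.63
position: [0.5188, -0.0319, 0.1694]
tcp_rot: [[0.486, 0.874, -0.002], [0.874, -0.486, 0.001], [-0.001, -0.002, -1.0]]
force: [-0.2, 0.3, -0.6]
opening: 0.006
grasp_force: 0.0
```

```bash
python3 st.py
python3 - <<'E'
from h import *
p,d=bot.capture("scene"); cv2.imwrite("pics/end.png",p[...,::-1])
E
```

```text
t 13.6333 tcp along 14.2 lat -2.5 z 0.1694 Fpush -0.13
lever front [73.4 74.2 74.8]
carriage front 708 [48.6 77.7 91.6]
knob 114 top [71.4 72.6] y 73.0
```

View pics/end.png

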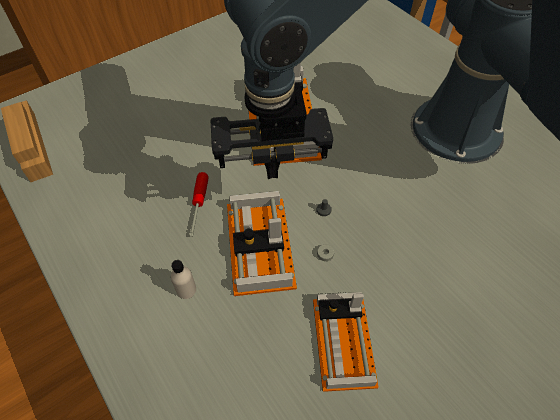

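The final picture shows the carriage at (262,240) in the third notch, the hand clear above it, and the bystanders where they were.

```bash
python3 -c "
from rig import bot
print(bot.hand_in())"
```

```text
the job is handed in; nothing more can be done
None
```

The job is handed in: the slide rested about a second in notches one and two and, by my camera and force readings, now sits in its third notch (about 78 mm, plunger down), with the hand clear and the bystanders unmoved; hand-in returned no verdict.

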